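Find the heavier counterweight for the screen press

TASK

Two look-alike counterweights stand in the slotted plywood dock: one at a time, slide each out of the open front of its slot, lift it some 10 cm off the bench and feel its weight, without dropping it or knocking it over. Leave the lighter one standing upright on the bench, and finish still holding the heavier one in the gripper, upright and motionless, centred a few centimetres above the empty cup of the counterbalance arm and touching nothing else. Leave the other things on the bench alone.

Things in the scene. Friction and masses are not known exactly. Their poses are not given: they have to be found in the camera images.
- weight_p: one of two identical-looking dark steel counterweights upright in the dock: disc foot 60 mm across, 24 mm high; bright stem 18 mm across; round grip knob 32 mm across from 60 to 94 mm high (top). Origin: centre of underside, z up. Hidden mass 0.25 to 0.7 kg, the two at least 0.09 kg apart; neither looks nor slot tell which is the heavier: only lifting does
- weight_q: one of two identical-looking dark steel counterweights upright in the dock: disc foot 60 mm across, 24 mm high; bright stem 18 mm across; round grip knob 32 mm across from 60 to 94 mm high (top). Origin: centre of underside, z up. Hidden mass 0.25 to 0.7 kg, the two at least 0.09 kg apart; neither looks nor slot tell which is the heavier: only lifting does
- dock: fixed plywood dock, 120 (x) by 200 (y) by 38 mm high, closed at back and sides, open at the front (-x), no floor: the weights stand on the bench in it. Origin: centre of its underside. Its 6 mm top plate (32 to 38 mm high) overhangs the feet with 8 mm of air, so they cannot be lifted there; a foot is clear of the plate once the weight's axis is beyond x = -90 mm
- slots (a point): point midway between the dock's two slots, on the plate's top at its front edge; axes as the dock's. The slots are 26 mm wide, centred 55 mm to either side (y = +-55 mm), and run straight back along +x for 95 mm from the open front edge. One weight's stem stands in each, its axis 45 to 75 mm behind the front edge
- cup_rim (a point): centre of the mouth of the empty aluminium cup on the fixed counterbalance arm: round, 82 mm outside, 74 mm inside at the mouth, rim 62 mm above the bench, opening upward. z up; x points from the cup along the arm's flat bar (46 mm high) to its foot block 150 mm away (nothing there is higher than the rim)
- squeegee: bystander: wooden squeegee with a black rubber blade, lying flat, 180 mm along its y, 66 mm wide, 30 mm high. Origin: underside of its wooden grip
- ink_jar: bystander: closed ink jar, 68 mm across, 85 mm high, with black cap. Origin: centre of its underside
- tape_roll: bystander: lying roll of tape, 90 mm across, 24 mm high. Origin: centre of its underside
Mind the look-alikes: they are no part of the job. Leave any purple look-alike of the weight_p alone. What is shaped like the weight_q but green or yellow is not meant.

How it is judged (in metres and radians):
On the way, in this order (a step that is already met when the one before it is completed fails the run):
1. the lighter counterweight is lifted clear of the bench in the gripper while the heavier stands (which may have been lifted before it); the standing one's weight on the bench tells (((height (world z) of weight_p above 0.05 m and contact force between weight_p and the fingers above 1 N and contact force between weight_p and dock below 0.1 N and angle between weight_p's own z axis and vertical below 0.25 rad and contact force between weight_q and anything else above 4.5 N and height (world z) of weight_q below 0.008 m and angle between weight_q's own z axis and vertical below 0.1 rad and contact force between weight_q and the fingers below 0.1 N and contact force between weight_q and anything else above 1 N) or (height (world z) of weight_q above 0.05 m and contact force between weight_q and the fingers above 1 N and contact force between weight_q and dock below 0.1 N and angle between weight_q's own z axis and vertical below 0.25 rad and contact force between weight_p and anything else above 4.5 N and height (world z) of weight_p below 0.008 m and angle between weight_p's own z axis and vertical below 0.1 rad and contact force between weight_p and the fingers below 0.1 N and contact force between weight_p and anything else above 1 N))), for 0.3 s.
2. the lighter one stands on the bench and the heavier is lifted clear in the gripper (((height (world z) of weight_p above 0.05 m and contact force between weight_p and the fingers above 1 N and contact force between weight_p and dock below 0.1 N and angle between weight_p's own z axis and vertical below 0.25 rad and contact force between weight_q and anything else between 1 and 4.5 N and height (world z) of weight_q below 0.008 m and angle between weight_q's own z axis and vertical below 0.1 rad and contact force between weight_q and the fingers below 0.1 N) or (height (world z) of weight_q above 0.05 m and contact force between weight_q and the fingers above 1 N and contact force between weight_q and dock below 0.1 N and angle between weight_q's own z axis and vertical below 0.25 rad and contact force between weight_p and anything else between 1 and 4.5 N and height (world z) of weight_p below 0.008 m and angle between weight_p's own z axis and vertical below 0.1 rad and contact force between weight_p and the fingers below 0.1 N))), for 0.3 s.
At the end, for the whole second after the job is handed in: The heavier counterweight is held in the gripper, still and upright (within 0.2 rad), its axis within 20 mm of the cup's axis and its underside 10 to 90 mm above the cup's rim; the lighter one stands upright and at rest on the bench, untouched (((horizontal distance between weight_p and cup_rim below 0.02 m and z of weight_p in the frame of cup_rim between 0.01 and 0.09 m and angle between weight_p's own z axis and vertical below 0.2 rad and linear speed of weight_p below 0.03 m/s and contact force between weight_p and the fingers above 1 N and height (world z) of weight_q below 0.008 m and angle between weight_q's own z axis and vertical below 0.1 rad and contact force between weight_q and the fingers below 0.1 N and contact force between weight_q and anything else between 1 and 4.5 N and linear speed of weight_q below 0.02 m/s) or (horizontal distance between weight_q and cup_rim below 0.02 m and z of weight_q in the frame of cup_rim between 0.01 and 0.09 m and angle between weight_q's own z axis and vertical below 0.2 rad and linear speed of weight_q below 0.03 m/s and contact force between weight_q and the fingers above 1 N and height (world z) of weight_p below 0.008 m and angle between weight_p's own z axis and vertical below 0.1 rad and contact force between weight_p and the fingers below 0.1 N and contact force between weight_p and anything else between 1 and 4.5 N and linear speed of weight_p below 0.02 m/s))); the arm keeps its last pose, push and grip.
It fails at once if a counterweight is tipped or knocked over (angle between any of weight_p, weight_q's own z axis and vertical above 0.5 rad).
It fails at once if a counterweight is dropped (falls freely faster than 0.6 m/s) ((linear speed of weight_p above 0.6 m/s and contact force between weight_p and the fingers below 0.1 N) or (linear speed of weight_q above 0.6 m/s and contact force between weight_q and the fingers below 0.1 N)).
It fails at once if another thing on the bench is pushed away by more than 30 mm (distance of any of squeegee, ink_jar, tape_roll from where it was at the start of the episode above 0.03 m).
It also fails if it takes over 72 s, if anything falls off the work surface, if the arm or the gripper's body presses on something with over 40 N, if the wrist force passes 120 N, or if a joint passes its speed limit or range.

ROBOT

A 6-joint arm with a two-finger parallel gripper is mounted at the origin on the work surface. World frame = base frame: x ahead of the robot, y to its left, z up, the work surface at z = 0. Lengths are in mm, angles in rad, forces in N, time in s.
With the tool pointing down it reaches from about 275 to 825 mm from the base axis. Payload 4.9 kg.
Tool frame: the origin (TCP) lies midway between the tips of the shut fingers; the grasp point (between the pads) lies 19 mm behind it; z points along the fingers, x is the direction in which the jaws open and shut, and the axes are right-handed (so a half turn about z gives the same grasp; the last joint's range is limited). The gripper opens to 85 mm and grips with 20 to 120 N. Pads are 22 mm wide; open, the fingers measure 114 mm over their backs; the gripper's body (76 mm by 85 mm) begins 54 mm behind the grasp point. The pads swing forward as they close: fully open they stand 13 mm farther back than shut.
Start: joints at [-1.256, 0.326, -0.193, 1.052, 0, 1.437], TCP at [238.65, -495.545, 231.281] pointing down, gripper open.
Joint ranges: [-2.65, 2.65], [-0.97, 1.79], [-1.3, 1.35], [-1.93, 2.1], [-1.47, 1.37], [-3.14, 3.14]. Speed limits (rad/s): [2.57, 2.57, 3.14, 3.14, 3.14, 3.14].

INTERFACE

Orientations are given as [roll, pitch, yaw] about the fixed x, y, z axes, in that order (R = Rz(yaw) Ry(pitch) Rx(roll)).
In Python, from workcell import observe, viewer, workorder gives the robot as it stands. The module is installed in compiled form; this text tells all that it offers.
- The arm moves only by the tool arm_command, never from a script. Its argument "targets" is a list of rows, each an object with "travel": the shift along the tool's x, y, z in units of 40 mm (1.0 is 40 mm), a list of three; "twist": the turn, a rotation vector about the tool's x, y, z in units of 6 degrees (1.0 is 6 degrees), a list of three. A call has 1 to 20 rows; each row is the pose to reach, as a shift and turn from the pose commanded when the call began, along the tool's axes at that moment; what a row does not reach only later rows make up. A row lasts 1/10 s, in which the tool goes at most 50 mm and 8.59 degrees, less where a joint would pass 70% of its speed; a pose out of reach is approached as far as the arm can. A call with a gripper value outside its range is refused whole. "jaw" is the opening, from 0 (shut) to 1 (fully open), set as the call begins (left out, the last holds). The fingers move at their own pace and stop on an object; "grip_force" is the grip in N (left out, the last holds). Time passes only in rows, so rows that repeat a pose let the fingers close. It gives the time, the measured TCP pose, the force and the opening at its end, in the units of the state.
- observe(): the state, without advancing time (a new reading comes with each control period).
- viewer.snapshot(name): name is "scene" or "top"; returns the picture (400x640x3 uint8, blue, green, red); there is no depth.
- viewer.camera_info(name): a dict with "camera_matrix" (3x3 intrinsics, pixels), "rvec" (rotation vector, rad) and "tvec" (3), from world to camera coordinates, as OpenCV has them. Camera axes: x right, y down, z forward; pixel columns grow to the right and rows downward; lengths in mm; the calibration is good to about 2 mm. A picture is of the moment at which its call begins. camera_info takes no time and is no camera call.
- workorder.sign_off(): hands the job in, once; it reports no verdict.
The state is a dict: "time": time; "joints": joint angles; "dq": joint speeds; "joint_efforts": joint torques, N m; "position": TCP position; "orientation": TCP orientation; "wrist_force": force on the tool from outside, world axes, zero at the start; "wrist_torque": the same for the moment, N m; "grip_width": finger opening in mm.
Only numpy, scipy, OpenCV 4.12 (cv2) and the standard library are available. Lean on these libraries where they do the work, as an engineer would, in place of code of your own. Each camera call takes 0.05 s, during which the arm holds its last target.

## Working session

There is one attempt and no reset: what is moved stays moved. The work goes in short steps, Python scripts to look and compute and a tool call to move; the robot and the scene stay as the last step left them, time stands still between calls to the robot, and variables do not carry over. Pictures are saved under pics/ and viewed, and the job is handed in when it is done.

Besides the shell and the picture viewer there is one more tool, called as name([rows], argument=value, ...), one row to a line, values as JSON. arm_command: Moves the arm, as the interface text tells. Its arguments: {"type":"object","properties":{"targets":{"type":"array"},"jaw":{"type":"number"},"grip_force":{"type":"number"}},"required":["targets"]}

```bash
mkdir -p pics
python3 - <<'E'
from workcell import observe, viewer
import cv2
s=observe();print(s)
for n in("scene","top"):
    cv2.imwrite(f"pics/{n}0.png",viewer.snapshot(n));print(n,viewer.camera_info(n))
E
```

```text
{'time': 0.0, 'joints': array([-1.25618887e+00,  3.26944560e-01, -1.93589266e-01,  1.05197420e+00,
       -3.22911332e-05,  1.43663455e+00]), 'dq': array([-7.07792329e-04, -7.12994255e-04,  7.55547763e-04, -7.88663178e-04,
       -1.47698692e-03,  2.79948162e-05]), 'joint_efforts': array([-1.87006306e-03, -4.43398833e+01,  2.62438345e+01,  1.56646734e-02,
       -8.25779875e-05,  1.06701208e-05]), 'position': array([ 238.46207768, -494.97826756,  230.49940655]), 'orientation': array([-3.14139570e+00,  1.70063308e-03, -1.12202690e+00]), 'wrist_force': array([-0.37678635,  0.17506912, -0.38924501]), 'wrist_torque': array([-0.00192875, -0.01165231,  0.01208913]), 'grip_width': 85.63355122248417}
scene {'camera_matrix': array([[427.57700651,   0.        , 317.8771798 ],
       [  0.        , 427.57700651, 195.5235333 ],
       [  0.        ,   0.        ,   1.        ]]), 'rvec': array([ 2.08965372,  0.98010657, -0.42693093]), 'tvec': array([-383.95254825, -227.09408705, 1655.75012254])}
top {'camera_matrix': array([[511.15088277,   0.        , 317.82617845],
       [  0.        , 511.15088277, 206.23483774],
       [  0.        ,   0.        ,   1.        ]]), 'rvec': array([ 2.12289198, -2.18232669,  0.1256557 ]), 'tvec': array([  53.60528671,  574.61523355, 1641.7040608 ])}
```

View pics/scene0.png

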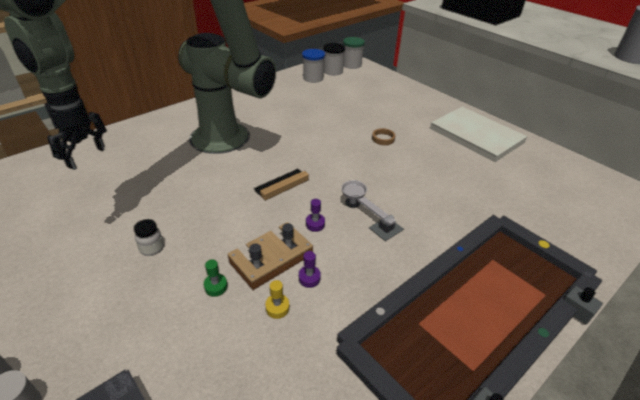

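View pics/top0.png

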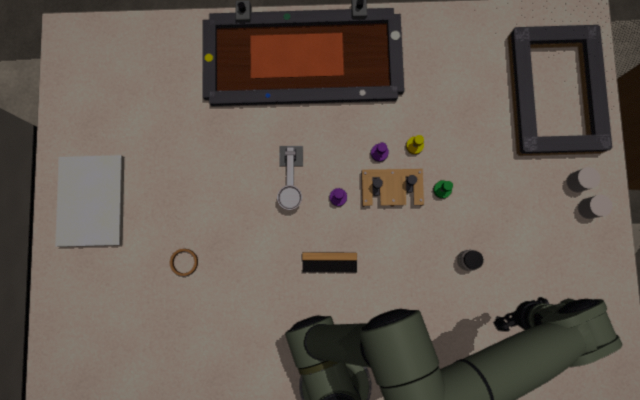

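The scene view shows the dock at about (270,255), with two dark knobs at (256,252) and (288,233). In the top view they are at (376,185) and (411,183), with the slots opening downwards towards the robot. Purple look-alikes are at top (380,152) and (339,197), green at (444,188) and yellow at (416,145). Only the two dark ones standing in the dock fit the description. I'll confirm that in an enlarged crop.

```bash
cat > h.py <<'E'
import numpy as np, cv2
from workcell import observe, viewer
def cam(n):
    c=viewer.camera_info(n);R=cv2.Rodrigues(c["rvec"])[0];return c["camera_matrix"],R,np.array(c["tvec"])
def ray(n,u,v):
    K,R,t=cam(n);d=R.T@np.linalg.inv(K)@np.array([u,v,1.]);return -R.T@t,d/np.linalg.norm(d)
def onz(n,u,v,z):
    o,d=ray(n,u,v);return o+d*(z-o[2])/d[2]
def proj(n,p):
    K,R,t=cam(n);q=K@(R@np.array(p,float)+t);return q[:2]/q[2]
def two(a,b):
    o1,d1=ray("scene",*a);o2,d2=ray("top",*b)
    s=np.linalg.lstsq(np.c_[d1,-d2],o2-o1,rcond=None)[0]
    p,q=o1+s[0]*d1,o2+s[1]*d2;return (p+q)/2,np.linalg.norm(p-q)
E
python3 - <<'E'
from h import *
t=cv2.imread("pics/top0.png");s=cv2.imread("pics/scene0.png")
cv2.imwrite("pics/top_c.png",cv2.resize(t[130:230,270:470],None,fx=4,fy=4,interpolation=cv2.INTER_CUBIC))
cv2.imwrite("pics/scene_c.png",cv2.resize(s[170:320,195:415],None,fx=3.6,fy=3.6,interpolation=cv2.INTER_CUBIC))
E
```

```text
(no output)
```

View pics/top_c.png

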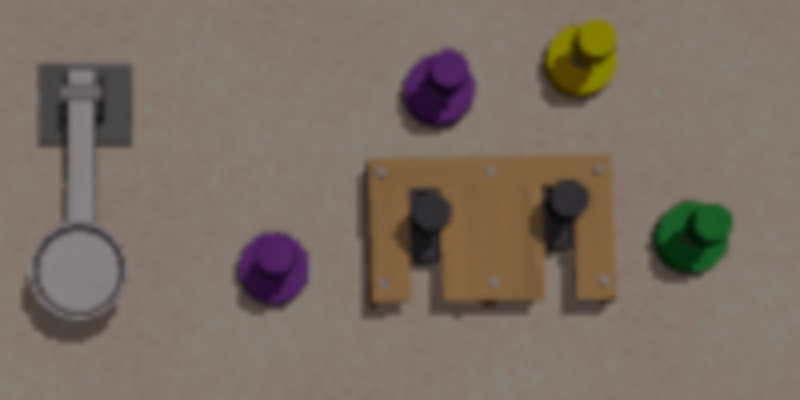

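View pics/scene_c.png

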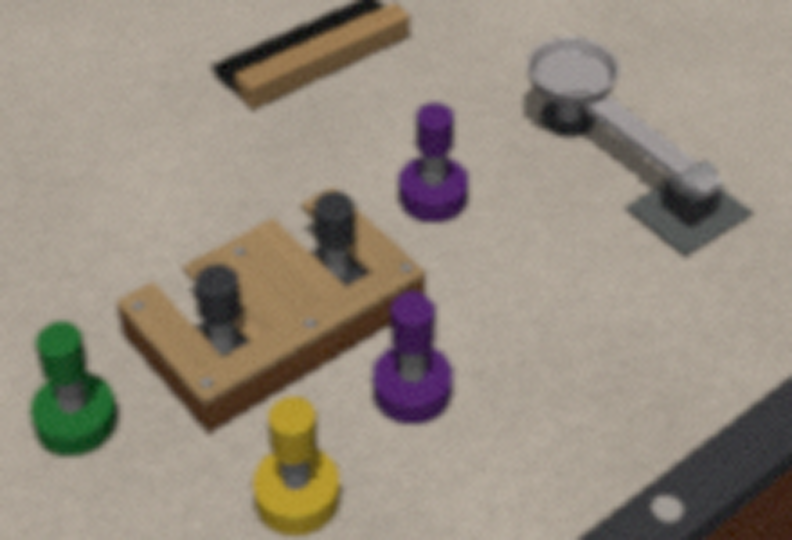

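Run:
```python
from h import *
T=lambda x,y:((x+.5)/4-.5+270,(y+.5)/4-.5+130)
S=lambda x,y:((x+.5)/3.6-.5+195,(y+.5)/3.6-.5+170)
np.set_printoptions(precision=1,suppress=True)
print("dock");
for n,t,s in(("BL",(368,159),(426,271)),("BR",(610,156),(210,403)),("FR",(614,299),(120,303)),("FL",(371,303),(318,190))): print(n,onz("top",*T(*t),38),onz("scene",*S(*s),38))
for n,t,s in (("A(+y)",(431,211),(334,206)),("B(-y)",(568,200),(217,280))): print(n,onz("top",*T(*t),94),onz("scene",*S(*s),94),two(S(*s),T(*t)))
print("cup",onz("top",*T(78,270),62),onz("scene",*S(573,70),62)); print("foot",onz("top",*T(84,93),40))
for n,t,s in (("purpN",(447,68),(413,307)),("purpL",(277,254),(435,114)),("green",(711,222),(62,335)),("yellow",(597,39),(293,410))): print(n,onz("top",*T(*t),94),onz("scene",*S(*s),94))
i=cv2.imread("pics/top0.png")
print("sq",[onz("top",u,v,30) for u,v in((303,254),(357,252),(357,273),(303,273))]); print("jar",onz("top",472,259,85))
```

```text
dock
BL [ 694.3 -110.4   38. ] [ 695.6 -105.8   38. ]
BR [ 691.1 -310.    38. ] [ 697. -304.   38.]
FR [ 572.  -307.1   38. ] [ 576.7 -303.6   38. ]
FL [ 574.4 -108.3   38. ] [ 571.9 -116.4   38. ]
A(+y) [ 639.8 -154.2   94. ] [ 641.2 -151.2   94. ] (array([ 640.7, -152.8,   94.5]), np.float64(3.3696085849147446))
B(-y) [ 645.5 -263.5   94. ] [ 648.7 -260.8   94. ] (array([ 646.8, -262. ,   93. ]), np.float64(4.003795113128671))
cup [605.  129.7  62. ] [610.9 130.   62. ]
foot [756.5 123.2  40. ]
purpN [ 755.7 -171.9   94. ] [ 756.2 -169.3   94. ]
purpL [608.7 -30.7  94. ] [608.3 -24.7  94. ]
green [ 624.5 -375.9   94. ] [ 624.6 -370.9   94. ]
yellow [ 776.  -293.3   94. ] [ 775.8 -287.    94. ]
sq [array([421.3,  90.3,  30. ]), array([422.9, -85.7,  30. ]), array([355.2, -83.2,  30. ]), array([359.9,  91.7,  30. ])]
jar [ 389.4 -441.4   85. ]
```

```bash
cat >> h.py <<'E'
from scipy.spatial.transform import Rotation as Ro
def shift(cur,tgt):
    # cur,tgt: (xyz, yaw) commanded, tool down
    R0=Ro.from_euler('xyz',[np.pi,0,cur[1]]);R1=Ro.from_euler('xyz',[np.pi,0,tgt[1]])
    return np.round(R0.inv().apply(np.subtract(tgt[0],cur[0]))/40,3), np.round(np.degrees((R0.inv()*R1).as_rotvec())/6,3)
E
python3 - <<'E'
from h import *
print(shift(([238.65,-495.545,231.281],-1.1220),([640,-153,200],-1.586)))
E
```

```text
(array([ -3.362, -12.756,   0.782]), array([ 0.   , -0.   ,  4.431]))
```

arm_command([
  {"travel": [-0.2,-0.75,0.05],"twist": [0,0,0.3]},
  {"travel": [-0.45,-1.7,0.1],"twist": [0,0,0.6]},
  {"travel": [-0.7,-2.65,0.16],"twist": [0,0,0.95]},
  {"travel": [-0.95,-3.6,0.22],"twist": [0,0,1.3]},
  {"travel": [-1.2,-4.55,0.28],"twist": [0,0,1.6]},
  {"travel": [-1.45,-5.5,0.34],"twist": [0,0,1.95]},
  {"travel": [-1.7,-6.45,0.4],"twist": [0,0,2.25]},
  {"travel": [-1.95,-7.4,0.46],"twist": [0,0,2.6]},
  {"travel": [-2.2,-8.35,0.52],"twist": [0,0,2.9]},
  {"travel": [-2.45,-9.3,0.58],"twist": [0,0,3.25]},
  {"travel": [-2.7,-10.25,0.64],"twist": [0,0,3.55]},
  {"travel": [-2.95,-11.2,0.7],"twist": [0,0,3.9]},
  {"travel": [-3.2,-12.15,0.75],"twist": [0,0,4.2]},
  {"travel": [-3.3,-12.6,0.78],"twist": [0,0,4.4]},
  {"travel": [-3.36,-12.75,0.78],"twist": [0,0,4.43]},
  {"travel": [-3.36,-12.75,0.78],"twist": [0,0,4.43]},
  {"travel": [-3.36,-12.75,0.78],"twist": [0,0,4.43]},
  {"travel": [-3.36,-12.75,0.78],"twist": [0,0,4.43]},
], jaw=1, grip_force=80)

```text
time: 1.9
position: [639.0, -154.2, 200.2]
orientation: [3.141, -0.0, -1.587]
wrist_force: [-0.7, -1.1, 0.3]
grip_width: 85.5
```

arm_command([
  {"travel": [-0.02,-0.02,0.5],"twist": [0,0,0]},
  {"travel": [-0.02,-0.02,1.2],"twist": [0,0,0]},
  {"travel": [-0.02,-0.02,1.8],"twist": [0,0,0]},
  {"travel": [-0.02,-0.02,2.3],"twist": [0,0,0]},
  {"travel": [-0.02,-0.02,2.8],"twist": [0,0,0]},
  {"travel": [-0.02,-0.02,3.2],"twist": [0,0,0]},
  {"travel": [-0.02,-0.02,3.5],"twist": [0,0,0]},
  {"travel": [-0.02,-0.02,3.55],"twist": [0,0,0]},
  {"travel": [-0.02,-0.02,3.55],"twist": [0,0,0]},
  {"travel": [-0.02,-0.02,3.55],"twist": [0,0,0]},
])

```text
time: 2.9
position: [641.3, -152.8, 59.1]
orientation: [-3.14, -0.001, -1.586]
wrist_force: [-1.0, 0.8, 0.6]
grip_width: 85.6
```

Run:
```python
from h import *
t=viewer.snapshot("top");s=viewer.snapshot("scene")
a=cv2.resize(t[130:230,330:470],(560,400),interpolation=cv2.INTER_CUBIC)
b=cv2.resize(s[190:320,205:345],None,fx=4,fy=4,interpolation=cv2.INTER_CUBIC)
cv2.imwrite("pics/g1t.png",a);cv2.imwrite("pics/g1s.png",b);print(observe()["position"],observe()["wrist_force"])
```

```text
[ 641.3669121  -152.71024242   59.18983054] [-0.31580831 -0.14004474  0.0971805 ]
```

View pics/g1t.png

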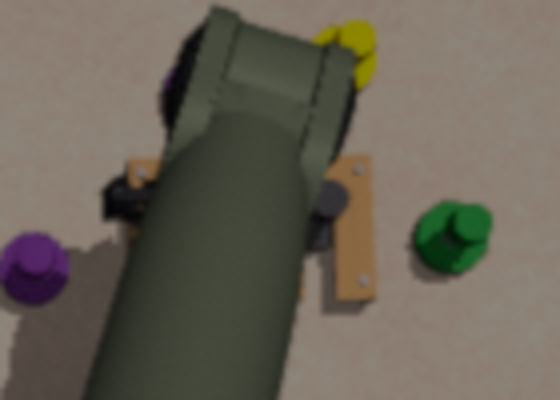

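View pics/g1s.png

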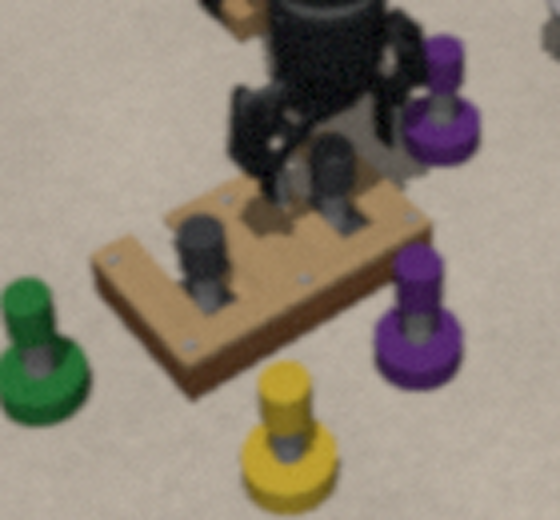

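The crops show the fingers straddling the inner dark knob: fingertips at about (275,190) and (388,140), knob centre at (333,165), so it is centred. Closing.

arm_command([
  {"travel": [0,0,0],"twist": [0,0,0]},
  {"travel": [0,0,0],"twist": [0,0,0]},
  {"travel": [0,0,0],"twist": [0,0,0]},
  {"travel": [0,0,0],"twist": [0,0,0]},
  {"travel": [0,0,0],"twist": [0,0,0]},
  {"travel": [0,0,0],"twist": [0,0,0]},
  {"travel": [0,0,0],"twist": [0,0,0]},
  {"travel": [0,0,0],"twist": [0,0,0]},
  {"travel": [0,0,0],"twist": [0,0,0]},
  {"travel": [0,0,0],"twist": [0,0,0]},
], jaw=0, grip_force=80)

```text
time: 4.0
position: [640.9, -152.8, 58.5]
orientation: [-3.141, -0.001, -1.586]
wrist_force: [-1.4, -2.1, 5.8]
grip_width: 30.1
```

arm_command([
  {"travel": [0,0,-0.05],"twist": [0,0,0]},
  {"travel": [0,0,-0.08],"twist": [0,0,0]},
  {"travel": [0,0,-0.08],"twist": [0,0,0]},
  {"travel": [0,0.1,-0.08],"twist": [0,0,0]},
  {"travel": [0,0.3,-0.08],"twist": [0,0,0]},
  {"travel": [0,0.6,-0.08],"twist": [0,0,0]},
  {"travel": [0,0.9,-0.08],"twist": [0,0,0]},
  {"travel": [0,1.2,-0.08],"twist": [0,0,0]},
  {"travel": [0,1.5,-0.08],"twist": [0,0,0]},
  {"travel": [0,1.8,-0.08],"twist": [0,0,0]},
  {"travel": [0,2.1,-0.08],"twist": [0,0,0]},
  {"travel": [0,2.4,-0.08],"twist": [0,0,0]},
  {"travel": [0,2.7,-0.08],"twist": [0,0,0]},
  {"travel": [0,3.0,-0.08],"twist": [0,0,0]},
  {"travel": [0,3.3,-0.08],"twist": [0,0,0]},
  {"travel": [0,3.6,-0.08],"twist": [0,0,0]},
  {"travel": [0,3.75,-0.08],"twist": [0,0,0]},
  {"travel": [0,3.8,-0.08],"twist": [0,0,0]},
  {"travel": [0,3.8,-0.08],"twist": [0,0,0]},
  {"travel": [0,3.8,-0.08],"twist": [0,0,0]},
])

```text
time: 6.0
position: [489.4, -150.3, 61.5]
orientation: [-3.141, -0.0, -1.586]
wrist_force: [0.9, -0.4, -6.7]
grip_width: 29.9
```

Run:
```python
from h import *
t=viewer.snapshot("top");s=viewer.snapshot("scene")
b=cv2.resize(s[170:320,195:345],None,fx=4,fy=4,interpolation=cv2.INTER_CUBIC)
cv2.imwrite("pics/g2s.png",b);o=observe();print(o["position"],o["wrist_force"],o["grip_width"])
```

```text
[ 489.32679106 -150.21320404   61.39981476] [-0.46513034 -0.55664515 -6.25056947] 30.37904958430847
```

View pics/g2s.png

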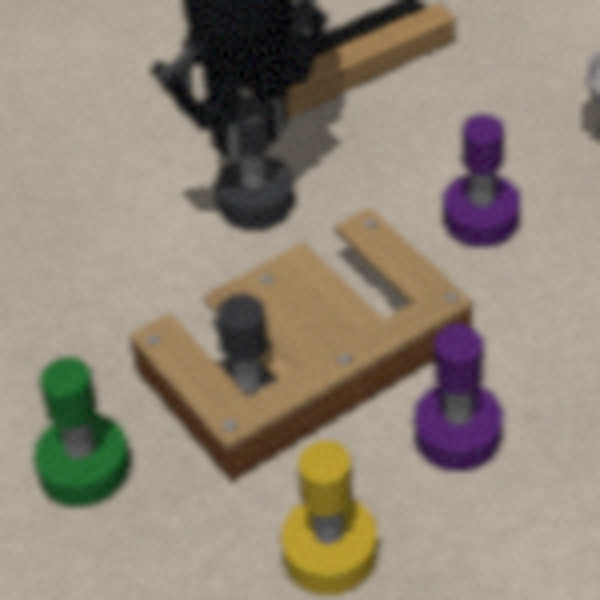

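The weight is out of the slot and upright, with its foot at crop (255,190) and clear of the dock, and the other one has not moved. Next I lift 10 cm and weigh it.

arm_command([
  {"travel": [0,0,-0.2],"twist": [0,0,0]},
  {"travel": [0,0,-0.5],"twist": [0,0,0]},
  {"travel": [0,0,-0.9],"twist": [0,0,0]},
  {"travel": [0,0,-1.3],"twist": [0,0,0]},
  {"travel": [0,0,-1.7],"twist": [0,0,0]},
  {"travel": [0,0,-2.1],"twist": [0,0,0]},
  {"travel": [0,0,-2.4],"twist": [0,0,0]},
  {"travel": [0,0,-2.5],"twist": [0,0,0]},
  {"travel": [0,0,-2.5],"twist": [0,0,0]},
  {"travel": [0,0,-2.5],"twist": [0,0,0]},
  {"travel": [0,0,-2.5],"twist": [0,0,0]},
  {"travel": [0,0,-2.5],"twist": [0,0,0]},
  {"travel": [0,0,-2.5],"twist": [0,0,0]},
])

```text
time: 7.4
position: [488.4, -149.9, 160.8]
orientation: [3.141, 0.0, -1.586]
wrist_force: [-0.1, 0.2, -5.1]
grip_width: 30.3
```

```bash
cat > weigh.py <<'E'
from h import *
f=[]
for i in range(8):
    f.append(observe()["wrist_force"]); im=viewer.snapshot("scene")
f=np.array(f);print(f.mean(0),f.std(0),observe()["position"],observe()["grip_width"],observe()["time"])
cv2.imwrite("pics/w%d.png"%int(observe()["time"]*10),cv2.resize(im[100:320,180:400],(600,600),interpolation=cv2.INTER_CUBIC))
E
python3 weigh.py; ls pics
```

```text
[-0.07074533  0.02512881 -6.08742257] [0.48590576 0.39126933 0.60508036] [ 488.67426148 -150.10258235  161.27587113] 30.446344127586563 7.8
g1s.png
g1t.png
g2s.png
scene0.png
scene_c.png
top0.png
top_c.png
w78.png
```

It weighs about 6.1 N (0.62 kg), so it is probably the heavier. I'll set it down where it is and go to the other one.

arm_command([
  {"travel": [0,0,0.2],"twist": [0,0,0]},
  {"travel": [0,0,0.6],"twist": [0,0,0]},
  {"travel": [0,0,1.0],"twist": [0,0,0]},
  {"travel": [0,0,1.4],"twist": [0,0,0]},
  {"travel": [0,0,1.8],"twist": [0,0,0]},
  {"travel": [0,0,2.1],"twist": [0,0,0]},
  {"travel": [0,0,2.3],"twist": [0,0,0]},
  {"travel": [0,0,2.45],"twist": [0,0,0]},
  {"travel": [0,0,2.52],"twist": [0,0,0]},
  {"travel": [0,0,2.55],"twist": [0,0,0]},
  {"travel": [0,0,2.57],"twist": [0,0,0]},
  {"travel": [0,0,2.58],"twist": [0,0,0]},
  {"travel": [0,0,2.59],"twist": [0,0,0]},
  {"travel": [0,0,2.59],"twist": [0,0,0]},
  {"travel": [0,0,2.59],"twist": [0,0,0]},
])

```text
time: 9.3
position: [489.2, -150.3, 58.4]
orientation: [-3.14, -0.0, -1.586]
wrist_force: [-1.4, -0.8, 3.1]
grip_width: 30.4
```

```bash
python3 weigh.py
```

```text
[-1.40659927  0.07874817  4.91334042] [0.5513391  0.58711913 0.97719512] [ 489.14056369 -150.33241922   58.35790075] 30.286404062461852 9.7
```

View pics/w78.png

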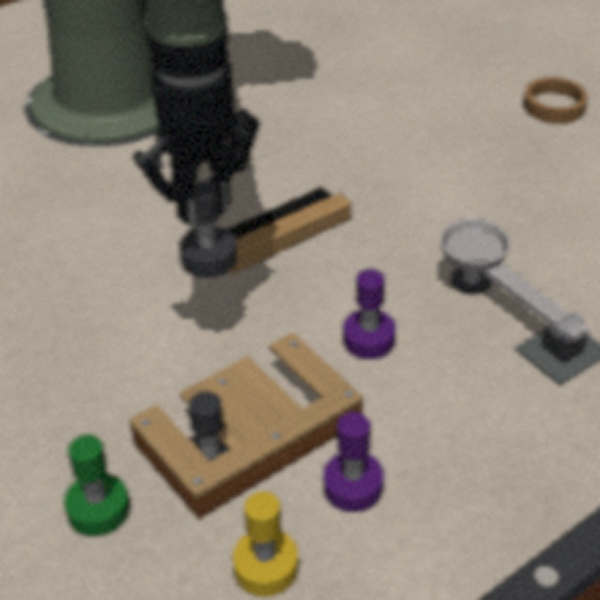

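The picture shows the weight hanging upright at (208,245). It now stands on the bench, with about 5 N upward reaction at the wrist. Release, rise, and move above the second one.

arm_command([
  {"travel": [0,0,-0.01],"twist": [0,0,0]},
  {"travel": [0,0,-0.02],"twist": [0,0,0]},
  {"travel": [0,0,-0.02],"twist": [0,0,0]},
  {"travel": [0,0,-0.02],"twist": [0,0,0]},
  {"travel": [0,0,-0.02],"twist": [0,0,0]},
  {"travel": [0,0,-0.02],"twist": [0,0,0]},
  {"travel": [0,0,-0.02],"twist": [0,0,0]},
  {"travel": [0,0,-0.02],"twist": [0,0,0]},
  {"travel": [0,0,-0.02],"twist": [0,0,0]},
  {"travel": [0,0,-0.02],"twist": [0,0,0]},
], jaw=1)

```text
time: 10.7
position: [488.6, -150.1, 58.5]
orientation: [3.142, 0.0, -1.586]
wrist_force: [-1.2, 0.3, 1.0]
grip_width: 85.5
```

arm_command([
  {"travel": [0,0,-0.3],"twist": [0,0,0]},
  {"travel": [0,0,-0.8],"twist": [0,0,0]},
  {"travel": [0,0,-1.5],"twist": [0,0,0]},
  {"travel": [0,0,-2.3],"twist": [0,0,0]},
  {"travel": [0,0,-3.1],"twist": [0,0,0]},
  {"travel": [0.2,-0.3,-3.3],"twist": [0,0,0]},
  {"travel": [0.55,-0.8,-3.3],"twist": [0,0,0]},
  {"travel": [1.0,-1.45,-3.3],"twist": [0,0,0]},
  {"travel": [1.5,-2.2,-3.3],"twist": [0,0,0]},
  {"travel": [2.0,-2.9,-3.3],"twist": [0,0,0]},
  {"travel": [2.4,-3.5,-3.3],"twist": [0,0,0]},
  {"travel": [2.65,-3.85,-3.3],"twist": [0,0,0]},
  {"travel": [2.74,-3.98,-3.3],"twist": [0,0,0]},
  {"travel": [2.74,-3.98,-3.3],"twist": [0,0,0]},
  {"travel": [2.74,-3.98,-3.3],"twist": [0,0,0]},
  {"travel": [2.74,-3.98,-3.3],"twist": [0,0,0]},
])

```text
time: 12.3
position: [645.5, -261.4, 191.0]
orientation: [3.141, 0.0, -1.586]
wrist_force: [-0.5, 0.1, -0.3]
grip_width: 85.5
```

Run:
```python
from h import *
s=viewer.snapshot("scene");t=viewer.snapshot("top")
b=cv2.resize(s[120:320,180:360],(540,600),interpolation=cv2.INTER_CUBIC)
cv2.imwrite("pics/g3s.png",b);o=observe();print(o["position"],o["wrist_force"],o["grip_width"])
cv2.imwrite("pics/g3t.png",cv2.resize(t[130:230,330:470],(560,400),interpolation=cv2.INTER_CUBIC))
```

```text
[ 645.69582909 -261.51788055  190.96662021] [0.2562795  0.52310542 0.73260007] 85.57887225380975
```

View pics/g3s.png

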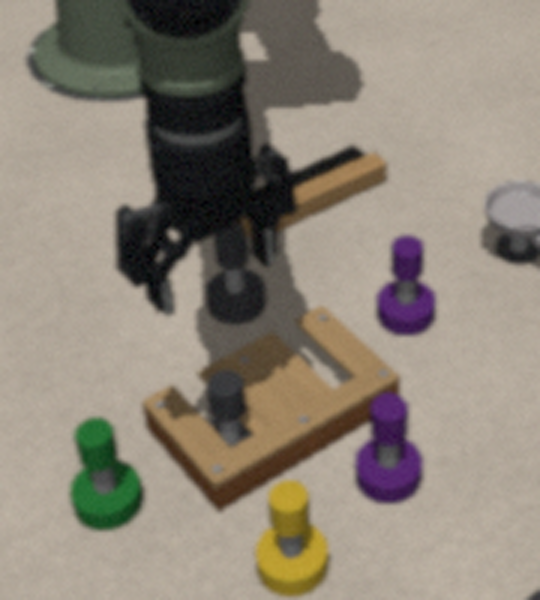

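The first weight stands upright at crop (235,295), and the gripper is above the second, whose knob is at (226,397). Descend and grip.

arm_command([
  {"travel": [0,-0.02,0.5],"twist": [0,0,0]},
  {"travel": [0,-0.02,1.2],"twist": [0,0,0]},
  {"travel": [0,-0.02,1.8],"twist": [0,0,0]},
  {"travel": [0,-0.02,2.3],"twist": [0,0,0]},
  {"travel": [0,-0.02,2.8],"twist": [0,0,0]},
  {"travel": [0,-0.02,3.1],"twist": [0,0,0]},
  {"travel": [0,-0.02,3.25],"twist": [0,0,0]},
  {"travel": [0,-0.02,3.31],"twist": [0,0,0]},
  {"travel": [0,-0.02,3.31],"twist": [0,0,0]},
  {"travel": [0,-0.02,3.31],"twist": [0,0,0]},
])

```text
time: 13.4
position: [647.6, -262.4, 59.2]
orientation: [-3.14, -0.001, -1.586]
wrist_force: [0.1, 0.7, -0.2]
grip_width: 85.7
```

Run:
```python
from h import *
s=viewer.snapshot("scene")
cv2.imwrite("pics/g4s.png",cv2.resize(s[190:320,205:345],None,fx=4,fy=4,interpolation=cv2.INTER_CUBIC));o=observe();print(o["position"],o["wrist_force"])
```

```text
[ 647.62198657 -262.41595048   59.16501002] [-0.55957466 -0.03259864  0.72767661]
```

View pics/g4s.png

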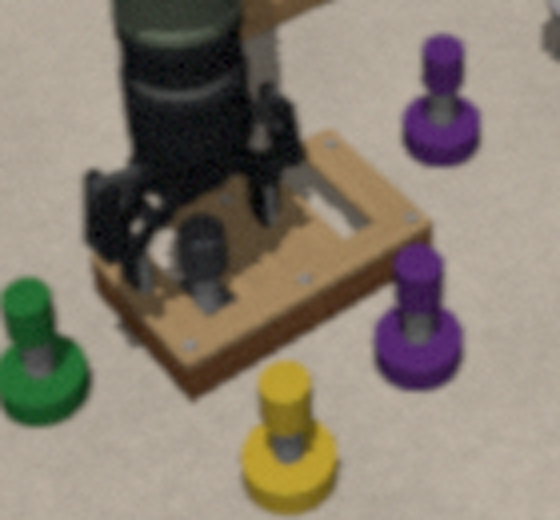

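The fingertips at (148,285) and (265,215) straddle the knob at (203,250), with roughly equal gaps. Closing.

arm_command([
  {"travel": [0,0,0],"twist": [0,0,0]},
  {"travel": [0,0,0],"twist": [0,0,0]},
  {"travel": [0,0,0],"twist": [0,0,0]},
  {"travel": [0,0,0],"twist": [0,0,0]},
  {"travel": [0,0,0],"twist": [0,0,0]},
  {"travel": [0,0,0],"twist": [0,0,0]},
  {"travel": [0,0,0],"twist": [0,0,0]},
  {"travel": [0,0,0],"twist": [0,0,0]},
  {"travel": [0,0,0],"twist": [0,0,0]},
  {"travel": [0,0,0],"twist": [0,0,0]},
], jaw=0, grip_force=80)

```text
time: 14.45
position: [647.2, -262.4, 58.4]
orientation: [-3.141, -0.001, -1.586]
wrist_force: [-1.5, -1.7, 3.7]
grip_width: 30.3
```

arm_command([
  {"travel": [0,0,-0.05],"twist": [0,0,0]},
  {"travel": [0,0,-0.08],"twist": [0,0,0]},
  {"travel": [0,0,-0.08],"twist": [0,0,0]},
  {"travel": [0,0.1,-0.08],"twist": [0,0,0]},
  {"travel": [0,0.3,-0.08],"twist": [0,0,0]},
  {"travel": [0,0.6,-0.08],"twist": [0,0,0]},
  {"travel": [0,0.9,-0.08],"twist": [0,0,0]},
  {"travel": [0,1.2,-0.08],"twist": [0,0,0]},
  {"travel": [0,1.5,-0.08],"twist": [0,0,0]},
  {"travel": [0,1.8,-0.08],"twist": [0,0,0]},
  {"travel": [0,2.1,-0.08],"twist": [0,0,0]},
  {"travel": [0,2.4,-0.08],"twist": [0,0,0]},
  {"travel": [0,2.7,-0.08],"twist": [0,0,0]},
  {"travel": [0,3.0,-0.08],"twist": [0,0,0]},
  {"travel": [0,3.3,-0.08],"twist": [0,0,0]},
  {"travel": [0,3.6,-0.08],"twist": [0,0,0]},
  {"travel": [0,3.75,-0.08],"twist": [0,0,0]},
  {"travel": [0,3.8,-0.08],"twist": [0,0,0]},
  {"travel": [0,3.8,-0.08],"twist": [0,0,0]},
  {"travel": [0,3.8,-0.08],"twist": [0,0,0]},
])

```text
time: 16.45
position: [495.6, -260.0, 61.4]
orientation: [-3.141, -0.0, -1.586]
wrist_force: [-0.4, 0.1, -3.0]
grip_width: 30.1
```

Run:
```python
from h import *
s=viewer.snapshot("scene")
cv2.imwrite("pics/g5s.png",cv2.resize(s[170:320,175:325],None,fx=4,fy=4,interpolation=cv2.INTER_CUBIC));o=observe();print(o["position"],o["wrist_force"],o["grip_width"])
```

```text
[ 495.58324664 -259.96081464   61.37881506] [ 0.22162683  0.02219785 -2.45634656] 30.199733156599166
```

View pics/g5s.png

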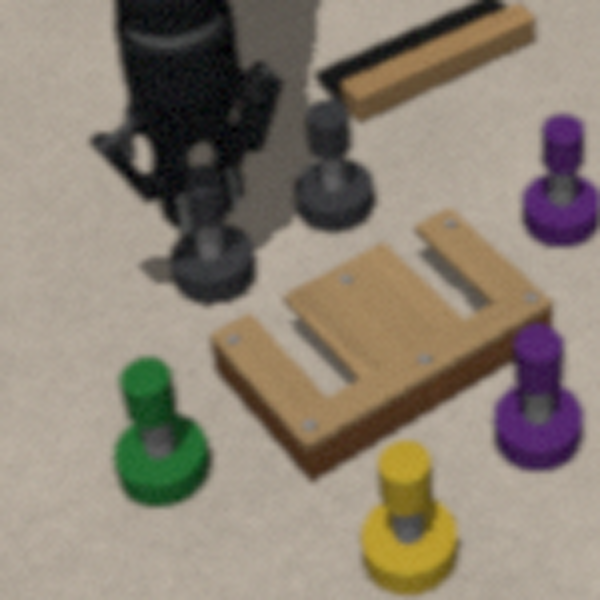

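Both weights are out: the second is upright in the gripper at (213,265), and the first stands at (335,195). Lift and weigh.

arm_command([
  {"travel": [0,0,-0.2],"twist": [0,0,0]},
  {"travel": [0,0,-0.5],"twist": [0,0,0]},
  {"travel": [0,0,-0.9],"twist": [0,0,0]},
  {"travel": [0,0,-1.3],"twist": [0,0,0]},
  {"travel": [0,0,-1.7],"twist": [0,0,0]},
  {"travel": [0,0,-2.1],"twist": [0,0,0]},
  {"travel": [0,0,-2.4],"twist": [0,0,0]},
  {"travel": [0,0,-2.5],"twist": [0,0,0]},
  {"travel": [0,0,-2.5],"twist": [0,0,0]},
  {"travel": [0,0,-2.5],"twist": [0,0,0]},
  {"travel": [0,0,-2.5],"twist": [0,0,0]},
  {"travel": [0,0,-2.5],"twist": [0,0,0]},
  {"travel": [0,0,-2.5],"twist": [0,0,0]},
])

```text
time: 17.8
position: [494.7, -259.6, 160.8]
orientation: [3.141, 0.001, -1.586]
wrist_force: [0.1, 0.0, -2.2]
grip_width: 30.2
```

```bash
python3 weigh.py
```

```text
[ 0.20251394  0.02707359 -3.09940898] [0.56067855 0.45239159 0.59865818] [ 495.01529009 -259.81330184  161.29992941] 30.50226742784059 18.2
```

The second weighs 3.1 N against 6.1 N, so it is the lighter. Set it down here and release.

arm_command([
  {"travel": [0,0,0.2],"twist": [0,0,0]},
  {"travel": [0,0,0.6],"twist": [0,0,0]},
  {"travel": [0,0,1.0],"twist": [0,0,0]},
  {"travel": [0,0,1.4],"twist": [0,0,0]},
  {"travel": [0,0,1.8],"twist": [0,0,0]},
  {"travel": [0,0,2.1],"twist": [0,0,0]},
  {"travel": [0,0,2.3],"twist": [0,0,0]},
  {"travel": [0,0,2.45],"twist": [0,0,0]},
  {"travel": [0,0,2.52],"twist": [0,0,0]},
  {"travel": [0,0,2.55],"twist": [0,0,0]},
  {"travel": [0,0,2.57],"twist": [0,0,0]},
  {"travel": [0,0,2.58],"twist": [0,0,0]},
  {"travel": [0,0,2.59],"twist": [0,0,0]},
  {"travel": [0,0,2.59],"twist": [0,0,0]},
  {"travel": [0,0,2.59],"twist": [0,0,0]},
])

```text
time: 19.7
position: [495.4, -260.0, 58.4]
orientation: [-3.141, -0.001, -1.586]
wrist_force: [-0.3, 0.7, 3.2]
grip_width: 30.6
```

```bash
python3 weigh.py
```

```text
[-1.24846581  0.08081715  5.38514345] [0.55215261 0.51657549 1.03362563] [ 495.46055606 -260.0784242    58.35734059] 30.587060373775444 20.1
```

arm_command([
  {"travel": [0,0,-0.01],"twist": [0,0,0]},
  {"travel": [0,0,-0.02],"twist": [0,0,0]},
  {"travel": [0,0,-0.02],"twist": [0,0,0]},
  {"travel": [0,0,-0.02],"twist": [0,0,0]},
  {"travel": [0,0,-0.02],"twist": [0,0,0]},
  {"travel": [0,0,-0.02],"twist": [0,0,0]},
  {"travel": [0,0,-0.02],"twist": [0,0,0]},
  {"travel": [0,0,-0.02],"twist": [0,0,0]},
  {"travel": [0,0,-0.02],"twist": [0,0,0]},
  {"travel": [0,0,-0.02],"twist": [0,0,0]},
], jaw=1)

```text
time: 21.1
position: [495.0, -259.8, 58.5]
orientation: [-3.142, 0.0, -1.586]
wrist_force: [0.6, -0.2, -0.0]
grip_width: 85.2
```

arm_command([
  {"travel": [0,0,-0.3],"twist": [0,0,0]},
  {"travel": [0,0,-0.8],"twist": [0,0,0]},
  {"travel": [0,0,-1.5],"twist": [0,0,0]},
  {"travel": [0,0,-2.3],"twist": [0,0,0]},
  {"travel": [0,0,-3.1],"twist": [0,0,0]},
  {"travel": [-0.2,0.0,-3.3],"twist": [0,0,0]},
  {"travel": [-0.6,0.05,-3.3],"twist": [0,0,0]},
  {"travel": [-1.1,0.1,-3.3],"twist": [0,0,0]},
  {"travel": [-1.7,0.15,-3.3],"twist": [0,0,0]},
  {"travel": [-2.3,0.2,-3.3],"twist": [0,0,0]},
  {"travel": [-2.65,0.2,-3.3],"twist": [0,0,0]},
  {"travel": [-2.74,0.2,-3.3],"twist": [0,0,0]},
  {"travel": [-2.74,0.2,-3.3],"twist": [0,0,0]},
  {"travel": [-2.74,0.2,-3.3],"twist": [0,0,0]},
  {"travel": [-2.74,0.2,-3.3],"twist": [0,0,0]},
])

```text
time: 22.6
position: [488.8, -150.8, 190.4]
orientation: [-3.142, -0.0, -1.587]
wrist_force: [-0.1, 0.3, 0.1]
grip_width: 85.0
```

Run:
```python
from h import *
s=viewer.snapshot("scene")
cv2.imwrite("pics/g6s.png",cv2.resize(s[150:300,175:325],None,fx=4,fy=4,interpolation=cv2.INTER_CUBIC));o=observe();print(o["position"],o["wrist_force"],o["grip_width"])
```

```text
[ 488.74944346 -150.85461035  190.40046762] [-0.08514004 -0.0267493  -0.03752715] 85.3733150442208
```

View pics/g6s.png

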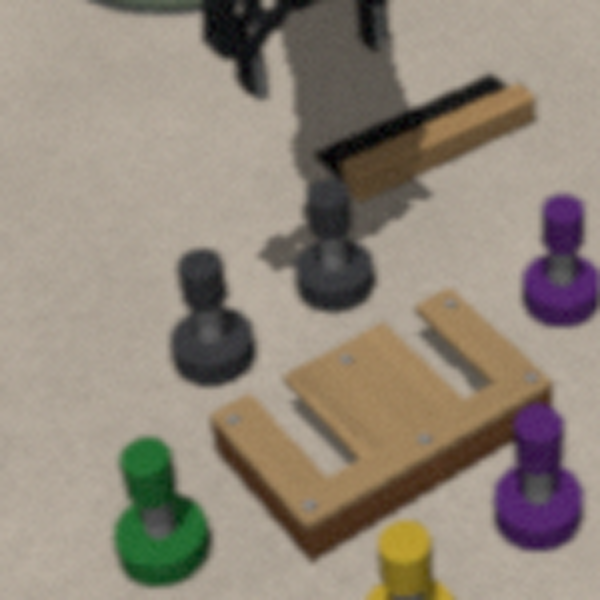

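Both stand upright: the lighter at (213,340), and the heavier at (335,265) below the gripper. Descend and grip the heavier.

arm_command([
  {"travel": [0,0,0.5],"twist": [0,0,0]},
  {"travel": [0,0,1.2],"twist": [0,0,0]},
  {"travel": [0,0,1.8],"twist": [0,0,0]},
  {"travel": [0,0,2.3],"twist": [0,0,0]},
  {"travel": [0,0,2.8],"twist": [0,0,0]},
  {"travel": [0,0,3.1],"twist": [0,0,0]},
  {"travel": [0,0,3.25],"twist": [0,0,0]},
  {"travel": [0,0,3.3],"twist": [0,0,0]},
  {"travel": [0,0,3.3],"twist": [0,0,0]},
  {"travel": [0,0,3.3],"twist": [0,0,0]},
])

```text
time: 23.65
position: [489.3, -150.4, 59.3]
orientation: [-3.14, -0.001, -1.586]
wrist_force: [-0.2, 0.9, -0.6]
grip_width: 85.2
```

arm_command([
  {"travel": [0,0,0],"twist": [0,0,0]},
  {"travel": [0,0,0],"twist": [0,0,0]},
  {"travel": [0,0,0],"twist": [0,0,0]},
  {"travel": [0,0,0],"twist": [0,0,0]},
  {"travel": [0,0,0],"twist": [0,0,0]},
  {"travel": [0,0,0],"twist": [0,0,0]},
  {"travel": [0,0,0],"twist": [0,0,0]},
  {"travel": [0,0,0],"twist": [0,0,0]},
  {"travel": [0,0,0],"twist": [0,0,0]},
  {"travel": [0,0,0],"twist": [0,0,0]},
], jaw=0, grip_force=80)

```text
time: 24.65
position: [488.9, -150.5, 58.9]
orientation: [-3.141, -0.001, -1.586]
wrist_force: [-1.2, -1.4, 5.6]
grip_width: 30.4
```

Run:
```python
from h import *
o=observe();p=o["position"];print(p,o["wrist_force"],o["grip_width"])
for c in((605.,129.7),(610.9,130),(607.5,130)): print(shift((p,-1.586),([c[0],c[1],p[2]+112],-1.586)))
t=cv2.imread("pics/top0.png");s=cv2.imread("pics/scene0.png")
cv2.imwrite("pics/cup.png",np.hstack([cv2.resize(t[180:220,270:310],(400,400),interpolation=cv2.INTER_CUBIC),cv2.resize(s[170:210,335:375],(400,400),interpolation=cv2.INTER_CUBIC)]))
```

```text
[ 488.85439661 -150.47460019   58.92043654] [-1.15935632 -1.43174049  5.64821827] 30.38360550697584
(array([-7.048, -2.797, -2.8  ]), array([0., 0., 0.]))
(array([-7.057, -2.944, -2.8  ]), array([0., 0., 0.]))
(array([-7.056, -2.859, -2.8  ]), array([0., 0., 0.]))
```

View pics/cup.png

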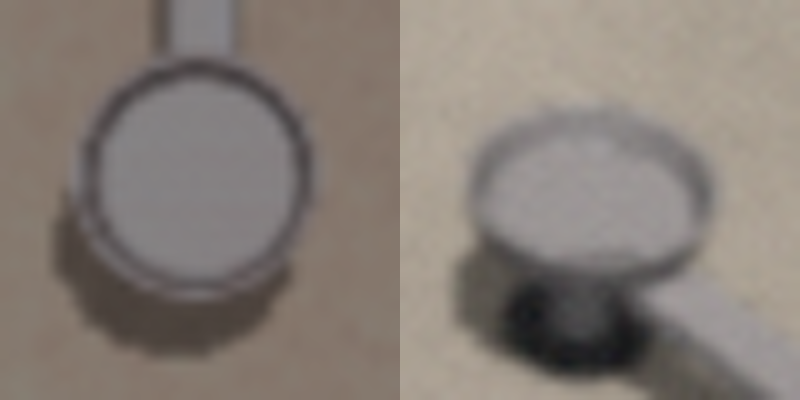

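Run:
```python
from h import *
print(onz("top",289.2,197.3,62),onz("scene",353.7,188.8,62),two((353.7,188.8),(289.2,197.3)))
```

```text
[604.4263373  129.49979726  62.        ] [609.70362118 130.69032212  62.        ] (array([606.26780958, 131.30448196,  59.25779724]), np.float64(4.313316710524933))
```

arm_command([
  {"travel": [0,0,-0.1],"twist": [0,0,0]},
  {"travel": [0,0,-0.4],"twist": [0,0,0]},
  {"travel": [0,0,-0.8],"twist": [0,0,0]},
  {"travel": [0,0,-1.2],"twist": [0,0,0]},
  {"travel": [0,0,-1.6],"twist": [0,0,0]},
  {"travel": [0,0,-2.0],"twist": [0,0,0]},
  {"travel": [0,0,-2.4],"twist": [0,0,0]},
  {"travel": [0,0,-2.7],"twist": [0,0,0]},
  {"travel": [0,0,-2.8],"twist": [0,0,0]},
  {"travel": [0,0,-2.8],"twist": [0,0,0]},
  {"travel": [0,0,-2.8],"twist": [0,0,0]},
  {"travel": [0,0,-2.8],"twist": [0,0,0]},
  {"travel": [0,0,-2.8],"twist": [0,0,0]},
  {"travel": [0,0,-2.8],"twist": [0,0,0]},
])

```text
time: 26.05
position: [488.4, -150.0, 170.0]
orientation: [3.141, 0.0, -1.586]
wrist_force: [0.0, -0.0, -5.1]
grip_width: 30.4
```

```bash
python3 weigh.py
```

```text
[-0.01503045  0.27512876 -6.01386712] [0.22228735 0.37213046 0.55037828] [ 488.65912025 -150.09388922  170.50144865] 30.101674874074256 26.45
```

arm_command([
  {"travel": [-0.1,-0.04,0],"twist": [0,0,0]},
  {"travel": [-0.35,-0.14,0],"twist": [0,0,0]},
  {"travel": [-0.75,-0.3,0],"twist": [0,0,0]},
  {"travel": [-1.25,-0.5,0],"twist": [0,0,0]},
  {"travel": [-1.85,-0.75,0],"twist": [0,0,0]},
  {"travel": [-2.5,-1.0,0],"twist": [0,0,0]},
  {"travel": [-3.15,-1.27,0],"twist": [0,0,0]},
  {"travel": [-3.8,-1.53,0],"twist": [0,0,0]},
  {"travel": [-4.45,-1.79,0],"twist": [0,0,0]},
  {"travel": [-5.1,-2.05,0],"twist": [0,0,0]},
  {"travel": [-5.7,-2.3,0],"twist": [0,0,0]},
  {"travel": [-6.2,-2.5,0],"twist": [0,0,0]},
  {"travel": [-6.6,-2.66,0],"twist": [0,0,0]},
  {"travel": [-6.85,-2.76,0],"twist": [0,0,0]},
  {"travel": [-7.0,-2.82,0],"twist": [0,0,0]},
  {"travel": [-7.05,-2.84,0],"twist": [0,0,0]},
  {"travel": [-7.05,-2.84,0],"twist": [0,0,0]},
  {"travel": [-7.05,-2.84,0],"twist": [0,0,0]},
  {"travel": [-7.05,-2.84,0],"twist": [0,0,0]},
  {"travel": [-7.05,-2.84,0],"twist": [0,0,0]},
])

```text
time: 28.45
position: [607.3, 100.9, 170.6]
orientation: [3.141, 0.023, -1.537]
wrist_force: [-0.8, 0.1, -5.7]
grip_width: 30.1
```

Run:
```python
from h import *
s=viewer.snapshot("scene");t=viewer.snapshot("top")
cv2.imwrite("pics/f_s.png",cv2.resize(s[110:290,200:440],(800,600),interpolation=cv2.INTER_CUBIC))
cv2.imwrite("pics/f_t.png",cv2.resize(t[100:300,250:490],(720,600),interpolation=cv2.INTER_CUBIC))
o=observe();print(o)
# where foot's underside should appear
p=o["position"]
for z in(111,135,205): print(z,proj("scene",(p[0],p[1],z)),(proj("scene",(p[0],p[1],z))-[200,110])*3.333)
```

```text
{'time': 28.55, 'joints': array([ 0.0335219 ,  0.48897201, -0.10355763,  0.97876778,  0.02323187,
        3.14059541]), 'dq': array([ 0.00054065,  0.00045242,  0.00051804, -0.00054117,  0.00054986,
       -0.00185613]), 'joint_efforts': array([-3.49976274e-02, -5.56576180e+01,  2.77159524e+01,  7.63322285e-03,
        1.18563529e-01,  1.01885314e-05]), 'position': array([607.42175235, 101.06745871, 170.58852504]), 'orientation': array([ 3.14111459,  0.02323235, -1.53628855]), 'wrist_force': array([ 0.06083961, -0.45962218, -5.91849955]), 'wrist_torque': array([-0.08616473, -0.01724319, -0.00319316]), 'grip_width': 30.414282538541464}
111 [347.33679849 179.71960116] [491.07354938 232.37543067]
135 [347.87664734 173.35980036] [492.87286559 211.17821461]
205 [349.52897696 153.89419012] [498.38008021 146.29933566]
```

View pics/f_s.png

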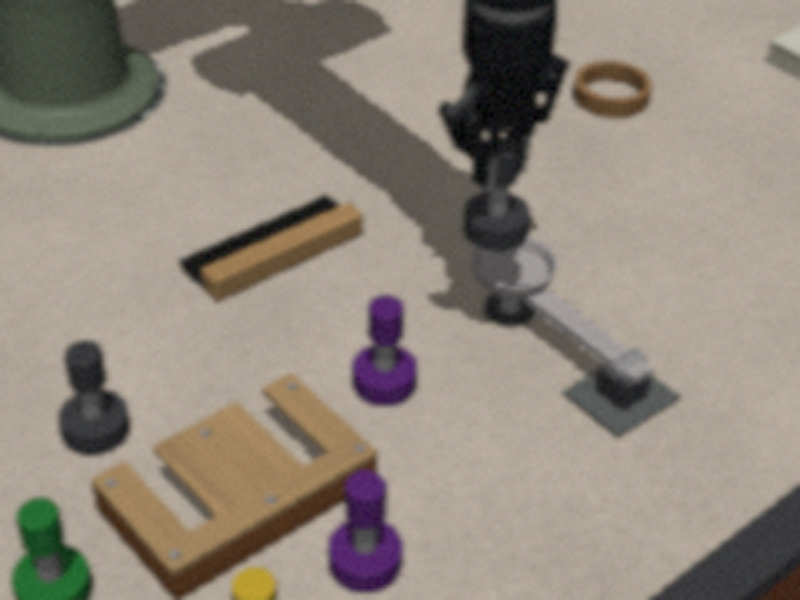

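View pics/f_t.png

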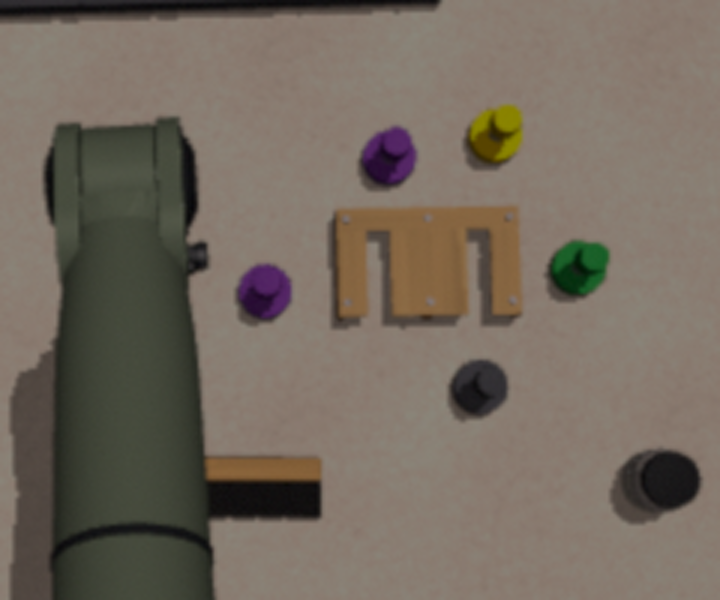

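Joint 6 is at its limit (3.14), so the tool stopped 29 mm short, at y = 101 instead of 130. The weight is still held upright at scene crop (497,220), and the lighter one stands untouched at (93,410). I'll turn the tool about its own axis to free the joint, then finish the approach.

arm_command([
  {"travel": [0,0,0],"twist": [0,0,-0.3]},
  {"travel": [0,0,0],"twist": [0,0,-0.8]},
  {"travel": [0,0,0],"twist": [0,0,-1.4]},
  {"travel": [0,0,0],"twist": [0,0,-2.0]},
  {"travel": [0,0,0],"twist": [0,0,-2.6]},
  {"travel": [0,0,0],"twist": [0,0,-3.2]},
  {"travel": [0,0,0],"twist": [0,0,-3.8]},
  {"travel": [0,0,0],"twist": [0,0,-4.4]},
  {"travel": [0,0,0],"twist": [0,0,-4.8]},
  {"travel": [0,0,0],"twist": [0,0,-5]},
  {"travel": [0,0,0],"twist": [0,0,-5]},
  {"travel": [0,0,0],"twist": [0,0,-5]},
  {"travel": [0,0,0],"twist": [0,0,-5]},
  {"travel": [0,0,0],"twist": [0,0,-5]},
])

```text
time: 29.95
position: [607.5, 101.2, 170.5]
orientation: [-3.13, 0.02, -1.013]
wrist_force: [-0.4, 0.1, -5.4]
grip_width: 30.4
```

Run:
```python
from h import *
o=observe();print(o["position"],o["orientation"],o["joints"],o["wrist_force"])
R=Ro.from_euler('xyz',o["orientation"]);print(R.inv().apply(np.array([607,130.2,o["position"][2]])-o["position"])/40)
print(np.degrees((R.inv()*Ro.from_euler('xyz',[np.pi,0,o["orientation"][2]])).as_rotvec())/6)
```

```text
[607.4667702  101.20646654 170.49522021] [-3.1304635   0.02042593 -1.01260499] [ 0.03373643  0.48923515 -0.10337555  0.97877939  0.0232531   2.61724451] [-0.41685496  0.06339353 -5.3992272 ]
[-0.62086947 -0.3738504   0.01684519]
[-0.10627185  0.19505121 -0.00108539]
```

arm_command([
  {"travel": [-0.06,-0.04,0],"twist": [-0.01,0.02,0]},
  {"travel": [-0.16,-0.1,0],"twist": [-0.03,0.05,0]},
  {"travel": [-0.28,-0.17,0.01],"twist": [-0.05,0.1,0]},
  {"travel": [-0.42,-0.25,0.01],"twist": [-0.07,0.15,0]},
  {"travel": [-0.54,-0.32,0.02],"twist": [-0.1,0.19,0]},
  {"travel": [-0.6,-0.36,0.02],"twist": [-0.11,0.2,0]},
  {"travel": [-0.62,-0.37,0.02],"twist": [-0.11,0.2,0]},
  {"travel": [-0.62,-0.37,0.02],"twist": [-0.11,0.2,0]},
  {"travel": [-0.62,-0.37,0.02],"twist": [-0.11,0.2,0]},
  {"travel": [-0.62,-0.37,0.02],"twist": [-0.11,0.2,0]},
  {"travel": [-0.62,-0.37,0.02],"twist": [-0.11,0.2,0]},
  {"travel": [-0.62,-0.37,0.02],"twist": [-0.11,0.2,0]},
  {"travel": [-0.62,-0.37,0.02],"twist": [-0.11,0.2,0]},
])

```text
time: 31.25
position: [606.9, 130.0, 170.4]
orientation: [3.141, -0.0, -1.013]
wrist_force: [0.3, 0.7, -7.3]
grip_width: 30.6
```

Run:
```python
from h import *
s=viewer.snapshot("scene")
cv2.imwrite("pics/e_s.png",cv2.resize(s[120:220,300:420],(720,600),interpolation=cv2.INTER_CUBIC))
cv2.imwrite("pics/e_f.png",s)
o=observe();print(o["position"],o["orientation"],o["joints"],o["wrist_force"],o["grip_width"],np.abs(o["dq"]).max())
for z in(62,112,136): print(z,(proj("scene",(607,130,z))-[300,120])*6)
```

```text
[606.91890015 129.99999648 170.37087324] [ 3.14125055e+00 -5.39185175e-04 -1.01262066e+00] [ 9.24629519e-02  4.99212500e-01 -8.69335770e-02  9.84713795e-01
 -6.35388518e-04  2.67588005e+00] [ 0.38979727 -0.48855187 -6.39885751] 30.327329703137153 0.0020662585936690406
62 [317.62842814 410.75975987]
112 [325.05470145 334.37533687]
136 [328.75151827 296.35098631]
```

View pics/e_s.png

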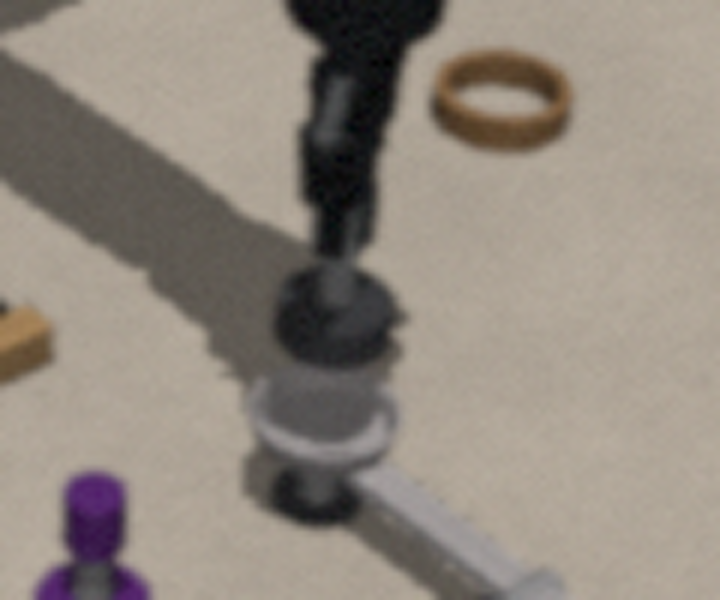

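View pics/e_f.png

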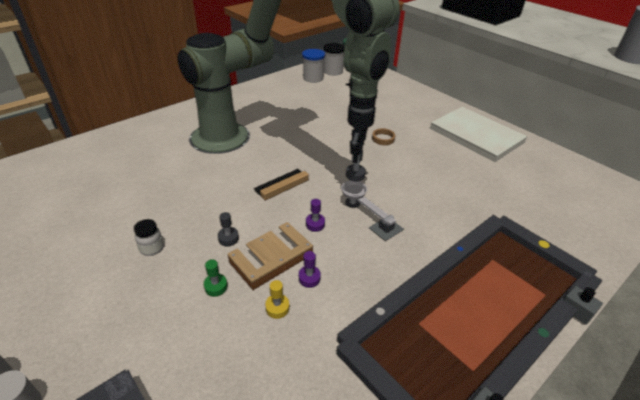

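The foot is at crop (338,315) and the cup rim is centred at (322,415). That puts the weight within about 5 mm of the cup axis, roughly 50 mm above the rim, upright and touching nothing. The lighter one stands at (228,235), and the bystanders have not moved.

```bash
python3 -c "
from workcell import workorder
print(workorder.sign_off())"
```

```text
the job is handed in; nothing more can be done
None
```

I weighed both counterweights, and the arm now holds the heavier one over the cup. I handed the job in at about 31 s of the 72 s allowed; sign-off gives no verdict.

- **Weighing:** I slid each weight out of its slot and lifted it about 10 cm. The one from the +y slot read 6.1 N (6.0 N on the second lift) and the one from the -y slot read 3.1 N. The lighter one stands upright and released on the bench in front of the dock.
- **Final pose:** The last check put the tool at (606.9, 130.0), against a cup centre measured at about (607, 130). The underside is about 50 mm above the rim. The arm was still, the weight upright, and the wrist carried 6.4 N.
- **Disagreements:** The two cameras placed the cup 5 mm apart in x, and the last picture shows the foot about 5 mm off the cup axis. Both are well within the 20 mm allowed.
- **Arm limit:** On the way to the cup, joint 6 reached the end of its range and the tool stopped 29 mm short. I fixed that by turning the tool about 30° about its own axis and finishing the approach.
- **Other things on the bench:** The last picture shows the squeegee, ink jar, tape roll and coloured look-alikes where they started.

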